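# Check the roller lever limit switch

## Robot

A 7-joint arm with a two-finger parallel gripper is mounted at the origin on the work surface. World frame = base frame: x ahead of the robot, y to its left, z up, the work surface at z = 0. Lengths are in mm, angles in rad, forces in N, time in s.
With the tool pointing down it reaches from about 400 to 875 mm from the base axis. Payload 6.5 kg.
Tool frame: the origin (TCP) lies at the centre of the arm's flange, where the gripper is bolted on; the fingertips stand 173 mm ahead of it and the grasp point (between the pads) lies 155 mm ahead of it; z points along the fingers, y is the line along which they close (so a half turn about z gives the same grasp; the last joint's range is limited). The gripper opens to 85 mm and grips with 20 to 120 N. Pads are 22 mm wide; open, the fingers measure 114 mm over their backs; the gripper's body (76 mm by 85 mm) begins 54 mm behind the grasp point. The pads swing forward as they close: fully open they stand 13 mm farther back than shut.
Start: joints at [-1.198, 0.536, -0.004, 1.538, 0.003, 1.067, -0.071], TCP at [276.145, 588.417, 404.69] pointing down, gripper open.
Joint ranges: [-2.7, 2.7], [-0.37, 2.16], [-1.27, 1.26], [0.24, 2.4], [-1.31, 4.45], [0.19, 1.91], [-2.76, 2.76]. Speed limits (rad/s): [2.39, 2.39, 3.14, 3.14, 3.14, 3.14, 3.14].

## Interface

Orientations are given as a 3x3 rotation matrix whose columns are the frame's x, y, z axes.
In Python, from plant import bot gives the robot as it stands. The module is installed in compiled form; this text tells all that it offers.
- The arm moves only by the tool apply_moves, never from a script. Its argument "motion" is a list of rows, each an object with "delta_pos": the shift along the world's x, y, z in mm, a list of three; "turn": the turn, a rotation vector about the world's x, y, z in degrees, a list of three; "jaw": the finger opening in mm, from 0 to 85.4. A call has 1 to 12 rows; each row shifts and turns the commanded pose from where the row before left it; what a row does not reach is not made up. A row lasts 1/8 s, in which the tool goes at most 62.5 mm and 10.7 degrees, less where a joint would pass 70% of its speed; a pose out of reach is approached as far as the arm can. A call with a gripper value outside its range is refused whole. The fingers move at their own pace and stop on an object; "grip_force" is the grip in N (left out, the last holds). Time passes only in rows, so rows that do not move let the fingers close. It gives the time, the measured TCP pose, the force, the opening and the grip force at its end, in the units of the state.
- bot.get_state(): the state, without advancing time (a new reading comes with each control period).
- bot.grab_frame(name): name is "side" or "top" or "wrist"; returns a dict with "image" (480x640x3 uint8, red, green, blue), "fovy" (degrees; the focal length in pixels is half the picture's height over the tangent of half this angle, whatever the lens; pixels are square), "cx", "cy" (the principal point, pixels), "D" ([k1, k2, p1, p2, k3] as OpenCV has them; the pictures are not rectified), "R" (3x3) and "t" (3): a world point X has camera coordinates R X + t; the wrist camera has in their place "tool_from_camera" (4x4, takes a point from camera to tool coordinates, whose origin is the TCP and whose axes are the flange's). Camera axes: x right, y down, z forward; pixel columns grow to the right and rows downward; lengths in mm; the calibration is good to about 2 mm. A picture is of the moment at which its call begins: read the wrist's pose just before it. There is no depth.
- bot.hand_in(): hands the job in; it is judged then, once.
Trained networks look in a picture, given as the dict that the camera call returned (one of the last four; its "shot" number tells which), for a name from the list of things; names that differ only in an ending like _2 or _b are one class to them, and where a whole thing is asked for, a point or a joint stands for the part that bears it (a point fixed in the world has none). Each returns a list of dicts, best first, with "conf" (0 to 1); they miss things now and then, are a little off and sometimes report something else, mostly with a low value. They report only what shows in the picture. A call takes as long as a camera call. They do not tell look-alikes from the thing itself.
- bot.silhouettes(thing, picture): "region" (480x640 bool, what is visible of it) and "pixel" ([column, row] in pixels, amid what is visible of it).
The state is a dict: "time_s": time; "joint_pos": joint angles; "qd": joint speeds; "tau": joint torques, N m; "position": TCP position; "eef_rot": TCP orientation; "force": force on the tool from outside, world axes, zero at the start; "wrist_torque": the same for the moment, N m; "width": finger opening in mm; "grip_force": force on a finger pad.
Only numpy, scipy, OpenCV 4.12 (cv2) and the standard library are available. Lean on these libraries where they do the work, as an engineer would, in place of code of your own. Each camera call takes 0.05 s, during which the arm holds its last target. There are 200 camera calls.

## Task

On the inspection bench, check the limit switch that has the roller lever: push its roller arm sideways, towards the side where the switch's cable gland sticks out, to about 45 degrees from upright so that it trips, hold it there for about a second, then let it spring back upright. Do not bend the lever the opposite way, and do not trip the similar switch with the plain thin rod.

Things in the scene. Friction and masses are not known exactly. Their poses are not given: they have to be found in the camera images.
- roller_shaft (a point): Pivot of the roller lever, in the roller's middle plane, 85 mm above the bench; it does not turn with the lever. z up; x out of the switch's front; +y the side of the black cable gland (tip 42 mm out, 30 mm above the bench), the way to push. Switch: grey housing 36 x 40 mm, dark head 104 mm high, its face 20 mm behind this point; fixed steel foot plate 75 x 105 x 8 mm.
- roller_lever (a joint): Lean of the roller lever: 0 upright (rest), + towards the cable gland. Flat steel arm 13 mm wide; black roller of diameter 22 mm, 14 mm wide along x, centre 70 mm above the pivot: push it with a tip 25 to 40 mm above the pivot. Trips at 0.5 rad, end stops at +-1.25 rad; a light spring (0.25 N m/rad, 3 N at 45 degrees) returns it as soon as it is let go.
- rod_shaft (a point): Pivot of the other lever switch, to be left alone, 85 mm above the bench, same axes and same body. Its lever is a plain upright steel rod, 6 mm thick, reaching 105 mm above the pivot, no roller. A third such switch stands nearby with only a plunger on top, 116 mm high. Levers, housings and small loose things around are otherwise lower than 0.2 m.
- rod_lever (a joint): Lean of the plain rod lever: 0 upright (rest), + towards its cable gland; same spring and end stops. It trips at 0.5 rad, which must not happen.
Mind the look-alikes: they are no part of the job. What is shaped like the part that bears roller_shaft but orange, pink or purple is not meant.

How it is judged (in metres and radians):
On the way:
1. the roller lever is pushed past its trip angle of 0.5 rad towards the cable gland and held there 0.3 s (value of joint roller_lever above 0.5 rad), for 0.3 s.
At the end, for the whole second after the job is handed in: After having been tripped, the roller lever is back upright within 0.15 rad (9 degrees), and the plain rod lever stands upright within 0.15 rad too (value of joint roller_lever between -0.15 and 0.15 rad and value of joint rod_lever between -0.15 and 0.15 rad); the robot touches nothing.
It fails at once if the roller lever is bent more than 0.3 rad away from its cable gland (value of joint roller_lever below -0.3 rad).
It fails at once if the plain rod lever is tripped (bent more than 0.5 rad either way) (value of joint rod_lever above 0.5 rad or value of joint rod_lever below -0.5 rad).
It also fails if it takes over 38 s, if anything falls off the work surface, if the arm or the gripper's body presses on something with over 40 N, if the wrist force passes 120 N, or if a joint passes its speed limit or range.

## Working session

There is one attempt and no reset: what is moved stays moved. The work goes in short steps, Python scripts to look and compute and a tool call to move; the robot and the scene stay as the last step left them, time stands still between calls to the robot, and variables do not carry over. Pictures are saved under pics/ and viewed, at most 10 in all, crops included, and the job is handed in when it is done.

Besides the shell and the picture viewer there is one more tool, called after "Call:" as a command line: name --argument value ..., lists and objects as JSON in quotes. apply_moves: Moves the arm, as the interface text tells. Its arguments: {"type":"object","properties":{"motion":{"type":"array","items":{"type":"object","properties":{"delta_pos":{"type":"array","items":{"type":"number"}},"turn":{"type":"array","items":{"type":"number"}},"jaw":{"type":"number"}}}},"grip_force":{"type":"number"}},"required":["motion"]}

```bash
mkdir -p pics; cat > h.py <<'E'
import numpy as np, cv2
from plant import bot
def K(p):
    f=240/np.tan(np.radians(p["fovy"])/2); return np.array([[f,0,p["cx"]],[0,f,p["cy"]],[0,0,1.]])
def ray(p,px):
    u=cv2.undistortPoints(np.array([[px]],float),K(p),np.array(p["D"],float))[0,0]
    R=np.array(p["R"]);t=np.array(p["t"]); return -R.T@t, R.T@np.array([u[0],u[1],1])
def atz(p,px,z):
    o,d=ray(p,px); return o+d*(z-o[2])/d[2]
def proj(p,X):
    return cv2.projectPoints(np.array(X,float).reshape(-1,3),cv2.Rodrigues(np.array(p["R"]))[0],np.array(p["t"],float),K(p),np.array(p["D"],float))[0][:,0]
def tri(p1,a,p2,b):
    o1,d1=ray(p1,a);o2,d2=ray(p2,b);d1=d1/np.linalg.norm(d1);d2=d2/np.linalg.norm(d2)
    s=np.linalg.lstsq(np.c_[d1,-d2],o2-o1,rcond=None)[0];A=o1+s[0]*d1;B=o2+s[1]*d2
    return (A+B)/2,np.linalg.norm(A-B)
E
python3 - <<'E'
from h import *
for n in("side","top"):
    p=bot.grab_frame(n);cv2.imwrite(f"pics/{n}0.png",p["image"][:,:,::-1])
    print(n,ray(p,[320,240]))
    for t in("roller_shaft","roller_lever","rod_lever","rod_shaft"):
        print(t,[(np.round(d["pixel"]),round(d["conf"],2),int(d["region"].sum())) for d in bot.silhouettes(t,p)])
E
```

```text
side (array([-115.53387204, -653.89422022,  714.35393074]), array([ 0.52911736,  0.57589622, -0.62321622]))
roller_shaft [(array([329., 371.]), 0.84, 3191), (array([263., 252.]), 0.74, 1936), (array([320., 227.]), 0.72, 1700), (array([436., 373.]), 0.68, 3407)]
roller_lever [(array([345., 314.]), 0.92, 362), (array([447., 317.]), 0.89, 398), (array([270., 202.]), 0.6, 216), (array([326., 182.]), 0.47, 161)]
rod_lever [(array([420., 217.]), 0.44, 91)]
rod_shaft [(array([410., 267.]), 0.88, 1880)]
top (array([ 329.39613318,  -24.35687749, 1296.43773776]), array([ 0.09640301, -0.0333313 , -0.99491285]))
roller_shaft [(array([273., 286.]), 0.84, 1684), (array([422., 340.]), 0.78, 1635), (array([284., 219.]), 0.67, 1757), (array([394., 174.]), 0.64, 79), (array([479., 291.]), 0.63, 1643), (array([135., 335.]), 0.58, 1721), (array([388., 198.]), 0.52, 1694)]
roller_lever [(array([115., 324.]), 0.72, 130), (array([496., 269.]), 0.63, 170), (array([269., 269.]), 0.61, 108), (array([442., 327.]), 0.48, 120)]
rod_lever [(array([392., 175.]), 0.42, 69)]
rod_shaft []
```

View pics/side0.png

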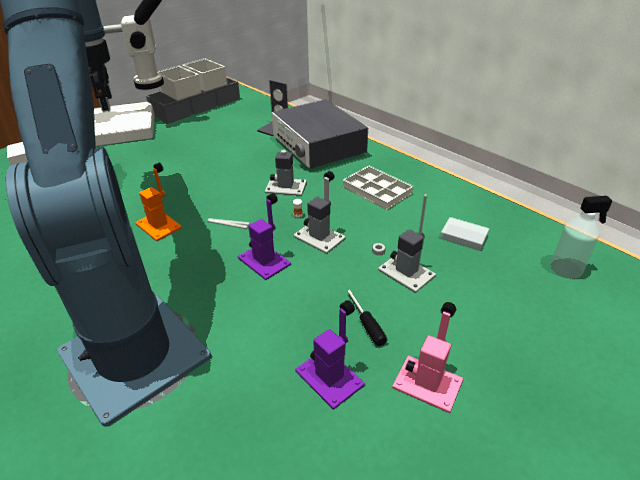

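View pics/top0.png

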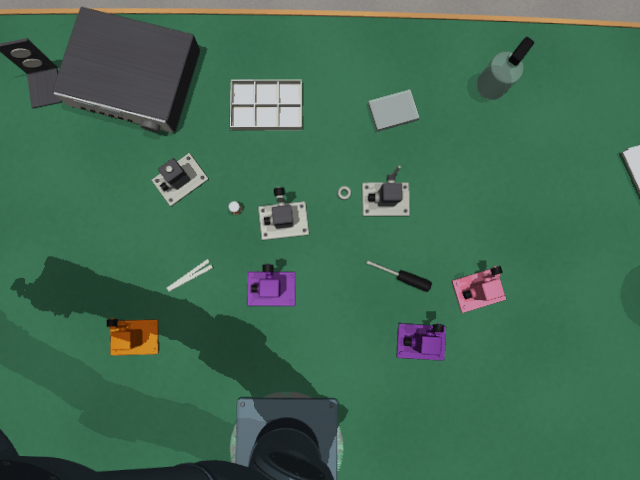

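The side picture shows these candidates with a roller: orange (155,205), purple (263,250), purple (330,370), pink (436,370) and grey (320,227). The grey one with the thin rod is at (410,265), and the grey plunger switch is at (285,172). I choose the grey roller switch, at (320,227) side and (284,219) top. Next I check it in a crop and measure it.

```bash
python3 - <<'E'
from h import *
s=bot.grab_frame("side");t=bot.grab_frame("top")
a=cv2.resize(s["image"][155:260,270:390,::-1],None,fx=4,fy=4,interpolation=2)
b=cv2.resize(t["image"][175:255,240:320,::-1],None,fx=5,fy=5,interpolation=2)
c=np.zeros((420,800,3),np.uint8);c[:420,:480][:a.shape[0]]=a[:420];c[:320,480:]=b[:320,:320];cv2.imwrite("pics/c1.png",cv2.resize(b,None,fx=.8,fy=.8)*0+0 if 0 else c)
g=t["image"].astype(int)
# plate corners top: light pixels
m=((g.min(2)>140)).astype(np.uint8);m[:, :250]=0;m[:,320:]=0;m[:195]=0;m[250:]=0
cs=max(cv2.findContours(m,0,2)[0],key=cv2.contourArea)
bx=cv2.boxPoints(cv2.minAreaRect(cs));P=np.array([atz(t,q,8) for q in bx]);print(P.round(),P.mean(0).round(1))
e=[P[1]-P[0],P[2]-P[1]];print([np.linalg.norm(v).round(1) for v in e],[np.degrees(np.arctan2(v[1],v[0])).round(1) for v in e])
# roller: dark blobs
def dark(p,x0,x1,y0,y1):
    q=p["image"].max(2)[y0:y1,x0:x1]<45
    n,l,st,ce=cv2.connectedComponentsWithStats(q.astype(np.uint8)); return [(ce[i]+[x0,y0],st[i,2:]) for i in range(1,n) if st[i,4]>20]
print(dark(s,318,340,165,186));print(dark(t,268,292,180,204))
for p,n in((s,"side"),(t,"top")):
    print(n,[(d["pixel"],d["conf"]) for d in bot.silhouettes("roller_lever",p)])
    print("rod",[(d["pixel"],d["conf"]) for d in bot.silhouettes("rod_lever",p)])
st=bot.get_state();print(st["position"],np.round(st["eef_rot"],3),st["time_s"])
E
```

```text
[[527.  70.   8.]
 [540. -32.   8.]
 [468. -42.   8.]
 [454.  61.   8.]] [497.2  14.3   8. ]
[np.float64(103.8), np.float64(73.0)] [np.float64(-82.5), np.float64(-172.7)]
[(array([329.16666667, 175.38888889]), array([10,  9, 54], dtype=int32))]
[(array([278.74647887, 191.1971831 ]), array([11,  8, 71], dtype=int32))]
side [([444.4, 318.0], 0.81), ([344.0, 313.2], 0.74), ([326.5, 184.4], 0.63), ([269.5, 204.5], 0.62), ([158.6, 170.0], 0.53)]
rod [([418.7, 214.5], 0.4)]
top [([495.5, 269.5], 0.67), ([113.9, 323.2], 0.61), ([281.5, 198.3], 0.57), ([267.2, 266.2], 0.43), ([441.1, 325.9], 0.42)]
rod [([394.7, 175.6], 0.63)]
[276.1186146  588.43077445 404.68459744] [[-0.905  0.425  0.   ]
 [ 0.425  0.905 -0.   ]
 [-0.    -0.    -1.   ]] 0.8
```

View pics/c1.png

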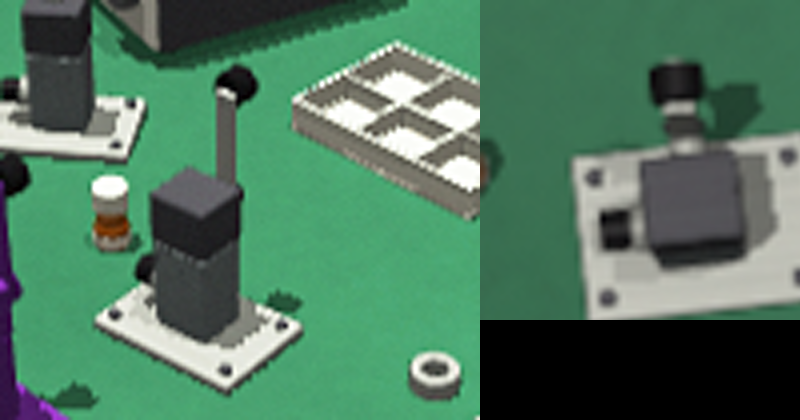

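The crop confirms it: a grey switch with a black roller, side (329,175) and top (279,191). The gland points left in the top view, which is world +y.

```bash
python3 - <<'E'
from h import *
s=bot.grab_frame("side");t=bot.grab_frame("top")
X,e=tri(s,[329.2,175.4],t,[278.75,191.2]);print("roller",X.round(1),e.round(1), atz(t,[278.75,191.2],155).round(1),atz(s,[329.2,175.4],155).round(1))
h=atz(t,[480/5*0+240+ (695-480)/5,175+205/5],104);print("headtop",h.round(1))
print("gland tip",atz(t,[240+(608-480)/5,175+230/5],30).round(1))
print("rod tip",tri(s,[424,195],t,[398,168]))
y=np.radians(7.4);R=np.array([[np.cos(y),-np.sin(y)],[np.sin(y),np.cos(y)]])
print("body frame of roller-head",R.T@(X-h)[:2], "plate c",R.T@(X[:2]-[497.2,14.3]))
for th in(7.4,):
  tz=np.array(bot.get_state()["eef_rot"])
  print("tool y yaw",np.degrees(np.arctan2(tz[1,1],tz[0,1])))
E
```

```text
roller [535.2  19.5 156.2] 0.4 [535.3  19.7 155. ] [536.8  20.8 155. ]
headtop [493.2  12.  104. ]
gland tip [491.9  51.8  30. ]
rod tip (array([ 578.114184  , -210.2639864 ,  190.46757878]), np.float64(0.3441454522424785))
body frame of roller-head [42.65120255  1.99837898] plate c [38.38956319  0.23684079]
tool y yaw 64.85892049604963
```

Call:
apply_moves --motion '[{"delta_pos": [22,-51.5,0],"turn": [0,0,2.7],"jaw": 0},{"delta_pos": [22,-51.5,0],"turn": [0,0,2.7],"jaw": 0},{"delta_pos": [22,-51.5,0],"turn": [0,0,2.7],"jaw": 0},{"delta_pos": [22,-51.5,0],"turn": [0,0,2.7],"jaw": 0},{"delta_pos": [22,-51.5,0],"turn": [0,0,2.7],"jaw": 0},{"delta_pos": [22,-51.5,0],"turn": [0,0,2.7],"jaw": 0},{"delta_pos": [22,-51.5,0],"turn": [0,0,2.7],"jaw": 0},{"delta_pos": [22,-51.5,0],"turn": [0,0,2.7],"jaw": 0},{"delta_pos": [22,-51.5,0],"turn": [0,0,2.7],"jaw": 0},{"delta_pos": [22,-51.5,0],"turn": [0,0,2.7],"jaw": 0},{"delta_pos": [22,-51.5,0],"turn": [0,0,2.7],"jaw": 0},{"delta_pos": [22,-51.5,0],"turn": [0,0,2.7],"jaw": 0}]'

```text
time_s: 2.4
position: [540.7, -31.2, 405.0]
eef_rot: [[-0.992, -0.128, 0.001], [-0.128, 0.992, 0.0], [-0.001, 0.0, -1.0]]
force: [0.8, 0.2, 0.6]
width: 0.2
grip_force: 0.0
```

```bash
python3 - <<'E'
from h import *
st=bot.get_state();p=bot.grab_frame("wrist");cv2.imwrite("pics/w1.png",p["image"][:,:,::-1])
T=np.array(p["tool_from_camera"]);E=np.eye(4);E[:3,:3]=st["eef_rot"];E[:3,3]=st["position"]
C=np.linalg.inv(E@T);p["R"]=C[:3,:3];p["t"]=C[:3,3]
print(st["position"],np.round(st["eef_rot"],3),st["width"],st["time_s"])
print("pred roller",proj(p,[535.2,19.5,156.2]))
for d in bot.silhouettes("roller_lever",p): print(d["pixel"],d["conf"],atz(p,d["pixel"],155))
E
```

```text
[540.73058127 -31.23690129 404.99488751] [[-0.992 -0.128  0.001]
 [-0.128  0.992  0.   ]
 [-0.001  0.    -1.   ]] 0.2338076373894001 2.4
pred roller [[395.62022215 256.19786763]]
[467.1, 20.3] 0.63 [385.53667417  35.83190292 155.        ]
[393.5, 247.2] 0.6 [529.3443885   17.14425582 155.        ]
```

View pics/w1.png

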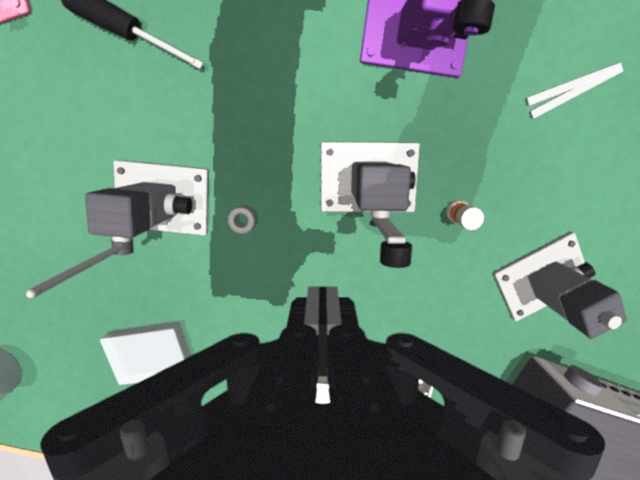

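The roller is at (396,254) in the wrist view, predicted (396,256). The closed fingers at (322,300) are on the side away from the gland. Descending.

Call:
apply_moves --motion '[{"delta_pos": [0,0,-27],"jaw": 0},{"delta_pos": [0,0,-27],"jaw": 0},{"delta_pos": [0,0,-27],"jaw": 0},{"delta_pos": [0,0,-27],"jaw": 0},{"delta_pos": [0,0,0],"jaw": 0}]'

```text
schema error: expected keys delta_pos, turn, jaw
```

```bash
python3 - <<'E'
from h import *
s=bot.grab_frame("side");cv2.imwrite("pics/s2.png",cv2.resize(s["image"][100:260,220:420,::-1],None,fx=4,fy=4,interpolation=2)[:600])
E
```

```text
(no output)
```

View pics/s2.png

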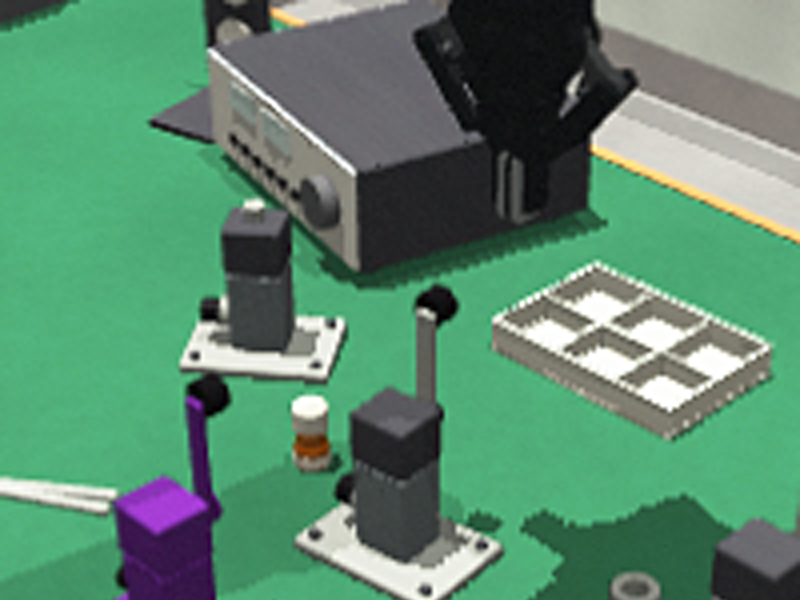

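The gripper is still up because the call was refused for missing "turn" keys. The crop shows it clear of the roller at (437,305). Retrying with all keys.

Call:
apply_moves --motion '[{"delta_pos": [0,0,-27],"turn": [0,0,0],"jaw": 0},{"delta_pos": [0,0,-27],"turn": [0,0,0],"jaw": 0},{"delta_pos": [0,0,-27],"turn": [0,0,0],"jaw": 0},{"delta_pos": [0,0,-27],"turn": [0,0,0],"jaw": 0},{"delta_pos": [0,0,0],"turn": [0,0,0],"jaw": 0}]'

```text
time_s: 3.18
position: [539.0, -28.2, 295.2]
eef_rot: [[-0.992, -0.128, -0.004], [-0.128, 0.992, 0.001], [0.004, 0.001, -1.0]]
force: [0.2, -0.4, 0.5]
width: -0.1
grip_force: 0.0
```

```bash
python3 - <<'E'
from h import *
s=bot.grab_frame("side");cv2.imwrite("pics/s3.png",cv2.resize(s["image"][100:250,220:420,::-1],None,fx=4,fy=4,interpolation=2))
print(bot.get_state()["position"])
E
```

```text
[539.82229196 -28.51086076 296.55747357]
```

View pics/s3.png

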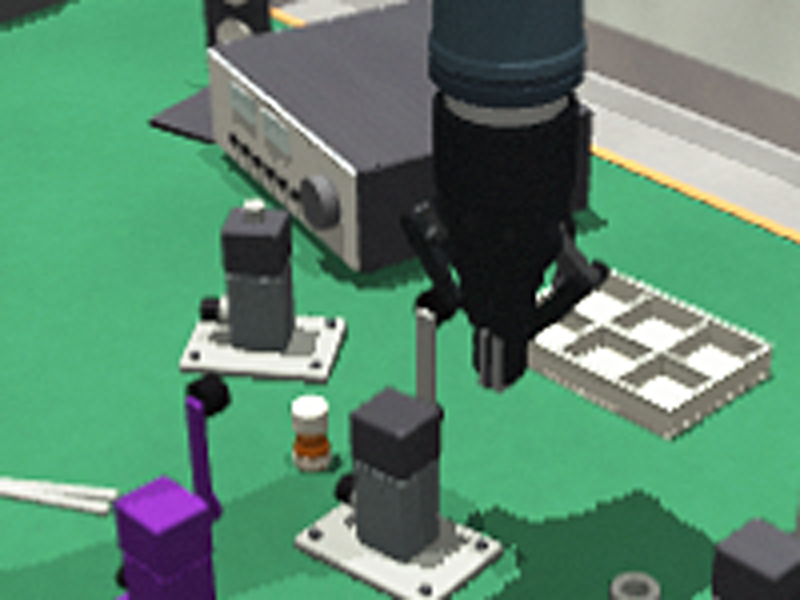

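The roller, at (432,300) in the crop, is just left of the fingers and untouched. Now I push towards the gland.

Call:
apply_moves --motion '[{"delta_pos": [-1,8,0],"turn": [0,0,0],"jaw": 0},{"delta_pos": [-1,8,0],"turn": [0,0,0],"jaw": 0},{"delta_pos": [-1,8,0],"turn": [0,0,0],"jaw": 0},{"delta_pos": [-1,8,0],"turn": [0,0,0],"jaw": 0},{"delta_pos": [-1,8,0],"turn": [0,0,0],"jaw": 0},{"delta_pos": [-1,8,0],"turn": [0,0,0],"jaw": 0},{"delta_pos": [-1,8,0],"turn": [0,0,0],"jaw": 0},{"delta_pos": [-1,8,0],"turn": [0,0,0],"jaw": 0},{"delta_pos": [0,0,0],"turn": [0,0,0],"jaw": 0}]'

```text
time_s: 4.35
position: [532.1, 34.8, 296.7]
eef_rot: [[-0.992, -0.127, -0.0], [-0.127, 0.992, -0.0], [0.0, -0.0, -1.0]]
force: [0.6, -3.0, 0.3]
width: -0.0
grip_force: 1.7
```

```bash
python3 - <<'E'
from h import *
s=bot.grab_frame("side");im=s["image"].copy()
y=np.radians(7.4);v=np.array([-np.sin(y),np.cos(y),0])
for a in(0.5,.785,1.1):
    print(a,((proj(s,np.array([535.2,19.5,85])+70*(np.sin(a)*v+np.array([0,0,np.cos(a)])))[0]-[220,100])*4).round())
cv2.imwrite("pics/s4.png",cv2.resize(im[100:250,220:420,::-1],None,fx=4,fy=4,interpolation=2))
st=bot.get_state();print(st["position"],st["force"])
E
```

```text
0.5 [391. 298.]
0.785 [371. 307.]
1.1 [355. 326.]
[532.09946512  34.4901186  296.75601056] [ 0.35711247 -3.53118356  1.79544944]
```

View pics/s4.png

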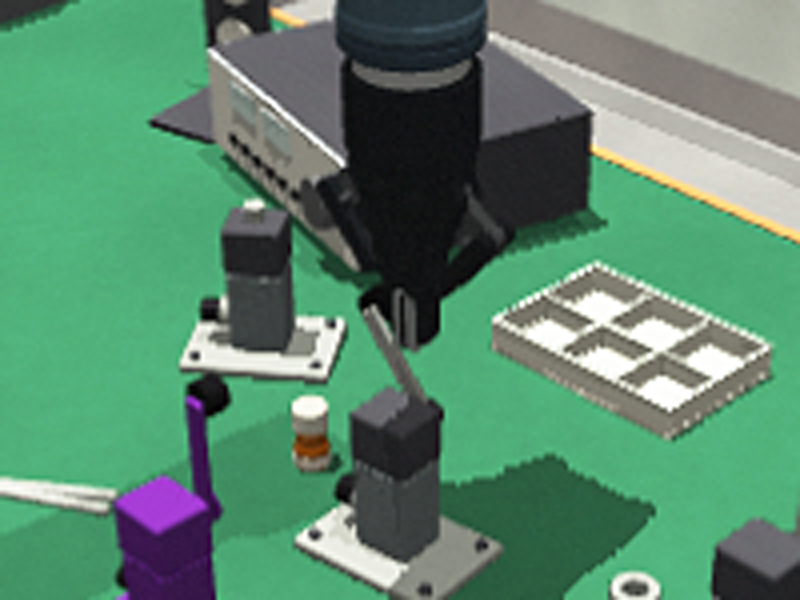

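The lever leans to about 0.7 rad, with the roller at (375,303) and 3 N on the tool. I push it a little further and hold for a second, then retreat.

Call:
apply_moves --motion '[{"delta_pos": [-0.5,4,0],"turn": [0,0,0],"jaw": 0},{"delta_pos": [0,0,0],"turn": [0,0,0],"jaw": 0},{"delta_pos": [0,0,0],"turn": [0,0,0],"jaw": 0},{"delta_pos": [0,0,0],"turn": [0,0,0],"jaw": 0},{"delta_pos": [0,0,0],"turn": [0,0,0],"jaw": 0},{"delta_pos": [0,0,0],"turn": [0,0,0],"jaw": 0},{"delta_pos": [0,0,0],"turn": [0,0,0],"jaw": 0},{"delta_pos": [0,0,0],"turn": [0,0,0],"jaw": 0},{"delta_pos": [0,0,0],"turn": [0,0,0],"jaw": 0}]'

```text
time_s: 5.52
position: [531.6, 38.4, 296.7]
eef_rot: [[-0.992, -0.126, -0.0], [-0.126, 0.992, -0.0], [0.0, -0.0, -1.0]]
force: [0.9, -3.9, 0.5]
width: 0.3
grip_force: 1.7
```

Call:
apply_moves --motion '[{"delta_pos": [1,-8,0],"turn": [0,0,0],"jaw": 0},{"delta_pos": [1,-8,0],"turn": [0,0,0],"jaw": 0},{"delta_pos": [1,-8,0],"turn": [0,0,0],"jaw": 0},{"delta_pos": [1,-8,0],"turn": [0,0,0],"jaw": 0},{"delta_pos": [1,-8,0],"turn": [0,0,0],"jaw": 0},{"delta_pos": [1,-8,0],"turn": [0,0,0],"jaw": 0},{"delta_pos": [1,-8,0],"turn": [0,0,0],"jaw": 0},{"delta_pos": [1,-8,0],"turn": [0,0,0],"jaw": 0},{"delta_pos": [1,-8,0],"turn": [0,0,0],"jaw": 0},{"delta_pos": [1,-8,0],"turn": [0,0,0],"jaw": 0},{"delta_pos": [0,0,0],"turn": [0,0,0],"jaw": 0}]'

```text
time_s: 6.9
position: [541.7, -42.4, 296.7]
eef_rot: [[-0.992, -0.125, 0.0], [-0.125, 0.992, -0.0], [-0.0, -0.0, -1.0]]
force: [-0.0, 0.8, 0.0]
width: -0.3
grip_force: 0.0
```

Call:
apply_moves --motion '[{"delta_pos": [0,0,25],"turn": [0,0,0],"jaw": 0},{"delta_pos": [0,0,25],"turn": [0,0,0],"jaw": 0},{"delta_pos": [0,0,25],"turn": [0,0,0],"jaw": 0},{"delta_pos": [0,0,25],"turn": [0,0,0],"jaw": 0},{"delta_pos": [0,0,0],"turn": [0,0,0],"jaw": 0},{"delta_pos": [0,0,0],"turn": [0,0,0],"jaw": 0},{"delta_pos": [0,0,0],"turn": [0,0,0],"jaw": 0}]'

```text
time_s: 7.78
position: [541.3, -41.4, 395.6]
eef_rot: [[-0.992, -0.127, -0.002], [-0.127, 0.992, 0.0], [0.002, 0.0, -1.0]]
force: [0.2, -0.5, -0.1]
width: -0.3
grip_force: 0.0
```

```bash
python3 - <<'E'
from h import *
s=bot.grab_frame("side");cv2.imwrite("pics/s5.png",cv2.resize(s["image"][100:300,220:480,::-1],None,fx=3,fy=3,interpolation=2))
E
```

```text
(no output)
```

View pics/s5.png

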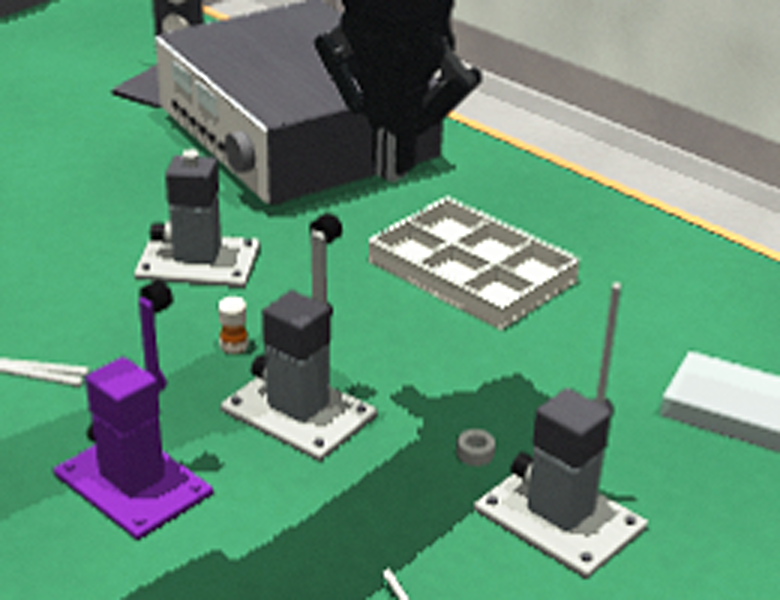

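The roller lever is upright again with its roller at (327,228). The rod stands upright with its tip at (615,287), and the gripper is clear.

```bash
python3 -c "
from plant import bot
print(bot.hand_in())"
```

```text
the job is handed in; nothing more can be done
None
```

The job is handed in, result not reported back: I pushed the grey switch's roller lever towards its cable gland past the trip angle (about 0.7 rad in the picture, then 4 mm further), held it for about a second and let it spring back upright, with the plain rod left untouched.

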